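# Snap the wood-filler tub's lid shut

## Task

The lid has only been laid on the tub of wood filler: press down around its rim with your fingertips, section by section, until all six sections have clicked shut. Leave the tub standing where it is, without lifting, tipping or shoving it along the bench, and leave the other things on the bench alone.

Things in the scene. Friction and masses are not known exactly. Their poses are not given: they have to be found in the camera images.
- tub: a round white plastic tub of wood filler standing loose on the plywood bench, about 1 kg, foot 124 mm across, snap-fit lid laid on top: lid 150 mm across, 91 mm above the bench when shut. Origin at the centre of the underside, z up along the tub's axis.
- lid (a point): centre of the lid's seated middle panel (94 mm across, its top 89 mm above the bench), on the tub's axis; same axes as the tub. Radial notches 4 mm wide cut the rim around the panel into six equal white sections of 60 degrees, hinged at their inner edge 48 mm from the axis, 88 mm above the bench, and reaching out to 75 mm. A raised section's outer edge stands about 8 mm above its shut level.
- section0 (a joint): rim section 0 of the lid, centred 0 degrees anticlockwise (from above) from the tub's x axis. 0 = raised, 0.30 rad = home. It resists, then past about 0.2 rad snaps down to 0.30 by itself and stays; let go earlier, it springs back up. Pressing at rim0 takes about 6 N down (8 N farther in); 12 to 20 N does no harm. Starts raised.
- rim0 (a point): where to press section 0: on its top face, midway along it, 66 mm from the tub's axis. Moves with the section: 91 mm above the bench when shut, about 5 mm higher when raised.
- section1 (a joint): rim section 1 of the lid, centred 60 degrees anticlockwise (from above) from the tub's x axis. 0 = raised, 0.30 rad = home. It resists, then past about 0.2 rad snaps down to 0.30 by itself and stays; let go earlier, it springs back up. Pressing at rim1 takes about 6 N down (8 N farther in); 12 to 20 N does no harm. Starts raised.
- rim1 (a point): where to press section 1: on its top face, midway along it, 66 mm from the tub's axis. Moves with the section: 91 mm above the bench when shut, about 5 mm higher when raised.
- section2 (a joint): rim section 2 of the lid, centred 120 degrees anticlockwise (from above) from the tub's x axis. 0 = raised, 0.30 rad = home. It resists, then past about 0.2 rad snaps down to 0.30 by itself and stays; let go earlier, it springs back up. Pressing at rim2 takes about 6 N down (8 N farther in); 12 to 20 N does no harm. Starts raised.
- rim2 (a point): where to press section 2: on its top face, midway along it, 66 mm from the tub's axis. Moves with the section: 91 mm above the bench when shut, about 5 mm higher when raised.
- section3 (a joint): rim section 3 of the lid, centred 180 degrees anticlockwise (from above) from the tub's x axis. 0 = raised, 0.30 rad = home. It resists, then past about 0.2 rad snaps down to 0.30 by itself and stays; let go earlier, it springs back up. Pressing at rim3 takes about 6 N down (8 N farther in); 12 to 20 N does no harm. Starts raised.
- rim3 (a point): where to press section 3: on its top face, midway along it, 66 mm from the tub's axis. Moves with the section: 91 mm above the bench when shut, about 5 mm higher when raised.
- section4 (a joint): rim section 4 of the lid, centred 240 degrees anticlockwise (from above) from the tub's x axis. 0 = raised, 0.30 rad = home. It resists, then past about 0.2 rad snaps down to 0.30 by itself and stays; let go earlier, it springs back up. Pressing at rim4 takes about 6 N down (8 N farther in); 12 to 20 N does no harm. Starts raised.
- rim4 (a point): where to press section 4: on its top face, midway along it, 66 mm from the tub's axis. Moves with the section: 91 mm above the bench when shut, about 5 mm higher when raised.
- section5 (a joint): rim section 5 of the lid, centred 300 degrees anticlockwise (from above) from the tub's x axis. 0 = raised, 0.30 rad = home. It resists, then past about 0.2 rad snaps down to 0.30 by itself and stays; let go earlier, it springs back up. Pressing at rim5 takes about 6 N down (8 N farther in); 12 to 20 N does no harm. Starts raised.
- rim5 (a point): where to press section 5: on its top face, midway along it, 66 mm from the tub's axis. Moves with the section: 91 mm above the bench when shut, about 5 mm higher when raised.
- masking_tape: a roll of blue masking tape lying flat beside the tub, 100 mm across, 25 mm high; origin at the centre of its underside. Not to be disturbed.
- putty_knife: a putty knife with a wooden handle lying beside the tub, 200 mm long along its x axis, under 30 mm high; origin on the bench below its middle. Not to be disturbed.
- wine_bottle: a full wine bottle standing upright, 75 mm across, 298 mm tall; origin at the centre of its foot. Not to be disturbed.
- spray_bottle: a clear trigger spray bottle standing upright, 73 mm across, 218 mm tall; origin at the centre of its foot. Not to be disturbed.
- tape_measure: a yellow tape measure standing on edge, 72 x 38 x 67 mm high; origin at the centre of its underside. Not to be disturbed.
- screwdriver: a screwdriver with a black handle lying on the bench, 200 mm long along its x axis, under 35 mm high; origin on the bench below its middle. Not to be disturbed.
- sanding_block: a cork sanding block lying flat, 122 x 67 x 30 mm high; origin at the centre of its underside. Not to be disturbed.

How it is judged:
At the end, for the whole second after the job is handed in: All six rim sections are down past 0.26 rad (of 0.30) and stay so; the tub stands upright (within 0.05 rad) at rest on the bench, within 40 mm of where it started (value of joint each of section0, section1, section2, section3, section4, section5 above 0.26 rad and angle between tub's own z axis and vertical below 0.05 rad and height (world z) of tub below 0.005 m and distance of tub from where it was at the start of the episode below 0.04 m and linear speed of tub below 0.02 m/s); the robot touches nothing.
It fails at once if the tub is lifted off the bench (15 mm) (height (world z) of tub above 0.015 m).
It fails at once if the tub is tipped (0.17 rad) (angle between tub's own z axis and vertical above 0.17 rad).
It fails at once if the tub is shoved along the bench (40 mm) (distance of tub from where it was at the start of the episode above 0.04 m).
It fails at once if another thing on the bench is moved (25 mm) or a bottle is knocked over (distance of any of masking_tape, putty_knife, wine_bottle, spray_bottle, tape_measure, screwdriver, sanding_block from where it was at the start of the episode above 0.025 m or angle between any of wine_bottle, spray_bottle's own z axis and vertical above 0.3 rad).
It also fails if it takes over 45 s, if anything falls off the work surface, if the arm or the gripper's body presses on something with over 40 N, if the wrist force passes 120 N, or if a joint passes its speed limit or range.

## Robot

A 6-joint arm with a two-finger parallel gripper is mounted at the origin on the work surface. World frame = base frame: x ahead of the robot, y to its left, z up, the work surface at z = 0. Lengths are in m, angles in rad, forces in N, time in s.
With the tool pointing down it reaches from about 0.35 to 0.775 m from the base axis. Payload 7.3 kg.
Tool frame: the origin (TCP) lies at the very end of the fingers, on their centre line; the grasp point (between the pads) lies 19 mm behind it; z points along the fingers, y is the line along which they close (so a half turn about z gives the same grasp; the last joint's range is limited). The gripper opens to 92 mm and grips with 3 to 60 N. Pads are 19 mm wide; open, the fingers measure 130 mm over their backs; the gripper's body (75 mm by 190 mm) begins 47 mm behind the grasp point.
Start: joints at [1.001, 0.342, 1.524, -0, 1.275, -0.146], TCP at [0.216, 0.479, 0.227] pointing down, gripper open.
Joint ranges: [-2.53, 2.53], [-0.77, 2.02], [0.04, 2.7], [-1, 4.14], [0.28, 2.66], [-3.11, 3.11]. Speed limits (rad/s): [2.57, 2.57, 3.14, 3.14, 3.14, 3.14].

## Interface

Orientations are given as [roll, pitch, yaw] about the fixed x, y, z axes, in that order (R = Rz(yaw) Ry(pitch) Rx(roll)).
In Python, from cell import robot gives the robot as it stands. The module is installed in compiled form; this text tells all that it offers.
- The arm moves only by the tool arm_command, never from a script. Its argument "moves" is a list of rows, each a list of 3 entries, a list of its own where there are three numbers: the shift along the tool's x, y, z in m, then the turn, a rotation vector about the tool's x, y, z in rad, then the finger opening in m, from 0 to 0.0918. In form: [[[dx, dy, dz], [ax, ay, az], claw], ...]. A call has exactly 5 rows; each row is the pose to reach, as a shift and turn from the pose commanded when the call began, along the tool's axes at that moment; what a row does not reach only later rows make up. A row lasts 1/10 s, in which the tool goes at most 50 mm and 8.59 degrees, less where a joint would pass 70% of its speed; a pose out of reach is approached as far as the arm can. A call with a gripper value outside its range is refused whole. The fingers move at their own pace and stop on an object; "squeeze" is the grip in N (left out, the last holds). Time passes only in rows, so rows that repeat a pose let the fingers close, or fill a call up. It gives the time, the measured TCP pose, the force, the opening and the grip force at its end, in the units of the state.
- robot.observe(): the state, without advancing time (a new reading comes with each control period).
- robot.read_camera(name): name is "side" or "top"; returns the picture (384x512x3 uint8, red, green, blue); there is no depth.
- robot.camera_model(name): a dict with "fx", "fy", "cx", "cy" (pixels), "k1" (the pictures are not rectified: a ray, as slopes to the right and down, at radius r is drawn at 1 + k1 r^2 times it, then the intrinsics apply), "R" (3x3) and "t" (3): a world point X has camera coordinates R X + t. Camera axes: x right, y down, z forward; pixel columns grow to the right and rows downward; lengths in m; the calibration is good to about 2 mm. A picture is of the moment at which its call begins. camera_model takes no time and is no camera call.
- robot.hand_in(): hands the job in; it is judged then, once.
The state is a dict: "time": time; "qpos": joint angles; "qvel": joint speeds; "joint_efforts": joint torques, N m; "tool_pos": TCP position; "tool_rot": TCP orientation; "contact_force": force on the tool from outside, world axes, zero at the start; "torque": the same for the moment, N m; "opening": finger opening in m; "grip_force": force on a finger pad.
Only numpy, scipy, OpenCV 4.12 (cv2) and the standard library are available. Lean on these libraries where they do the work, as an engineer would, in place of code of your own. Each camera call takes 0.05 s, during which the arm holds its last target. There are 200 camera calls.

## Working session

There is one attempt and no reset: what is moved stays moved. The work goes in short steps, Python scripts to look and compute and a tool call to move; the robot and the scene stay as the last step left them, time stands still between calls to the robot, and variables do not carry over. Pictures are saved under pics/ and viewed, at most 10 in all, crops included, and the job is handed in when it is done.

Besides the shell and the picture viewer there is one more tool, called after "Call:" as a command line: name --argument value ..., lists and objects as JSON in quotes. arm_command: Moves the arm, as the interface text tells. Its arguments: {"type":"object","properties":{"moves":{"type":"array"},"squeeze":{"type":"number"}},"required":["moves"]}

```bash
mkdir -p pics; cat > h.py <<'E'
import numpy as np, cv2
from cell import robot
def ray(cam,u,v):
    m=robot.camera_model(cam);R=np.array(m["R"]);t=np.array(m["t"])
    K=np.array([[m["fx"],0,m["cx"]],[0,m["fy"],m["cy"]],[0,0,1.]])
    p=cv2.undistortPoints(np.array([[[u,v]]],float),K,np.array([m["k1"],0,0,0,0.]))[0,0]
    return -R.T@t, R.T@np.array([p[0],p[1],1])
def onz(cam,u,v,z):
    c,d=ray(cam,u,v); return c+d*(z-c[2])/d[2]
def proj(cam,X):
    m=robot.camera_model(cam);c=np.array(m["R"])@X+np.array(m["t"])
    a=c[:2]/c[2];a=a*(1+m["k1"]*(a@a));return [m["fx"]*a[0]+m["cx"],m["fy"]*a[1]+m["cy"]]
E
python3 - <<'E'
from h import *
for c in("top","side"):
    im=robot.read_camera(c)[:,:,::-1];cv2.imwrite(f"pics/{c}_raw.png",im)
    cv2.imwrite(f"pics/{c}0.png",cv2.resize(im,(800,600),interpolation=cv2.INTER_CUBIC))
    m=robot.camera_model(c);print(c,m["fx"],m["k1"],-np.array(m["R"]).T@m["t"])
print(robot.observe())
E
```

```text
top 399.5250647307226 -0.0601076917889543 [ 0.34032077 -0.00696054  1.23463461]
side 424.4581729857679 0.042009025234454954 [ 0.37998614 -1.09775331  0.67268825]
{'time': 0.1, 'qpos': array([ 1.00099381e+00,  3.42647879e-01,  1.52490575e+00, -2.10030047e-05,
        1.27540726e+00, -1.45989285e-01]), 'qvel': array([-0.0001448 , -0.00160226, -0.00340701, -0.00155868, -0.00131013,
       -0.00151902]), 'joint_efforts': array([ 5.44867580e-04, -4.32005596e+01, -2.44693637e+01,  7.18445540e-02,
        5.25597122e-02, -7.26399412e-05]), 'tool_pos': array([0.21568519, 0.47825491, 0.22612264]), 'tool_rot': array([-3.14023605e+00, -1.79167198e-04,  2.71778543e+00]), 'contact_force': array([-0.37836803, -0.76353294,  0.31352984]), 'torque': array([-0.00064413,  0.01430083,  0.00409906]), 'grip_force': 0.0, 'opening': 0.09173548215075697}
```

View pics/top0.png

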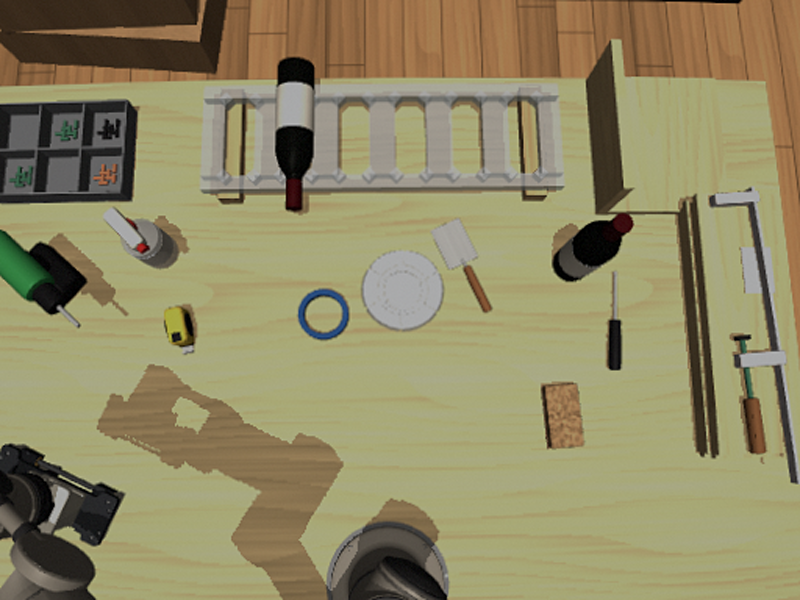

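View pics/side0.png

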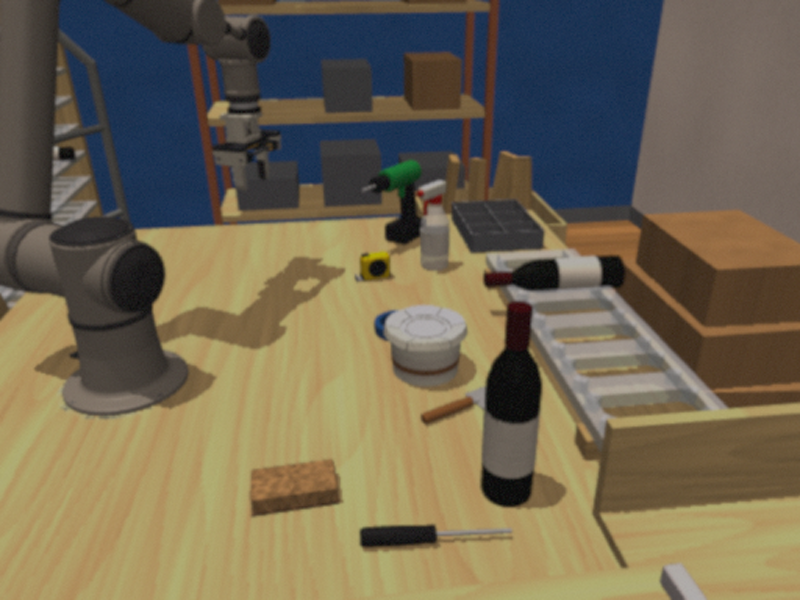

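The top view shows the white lid at about (402,290) in the 800-wide picture, with the blue tape to its left and the putty knife to its upper right. In the side view the lid is at about (426,327) and nothing stands against the tub.

```bash
cat > lid.py <<'E'
from h import *
def mask(im,box):
    hsv=cv2.cvtColor(im,cv2.COLOR_BGR2HSV);m=((hsv[...,1]<45)&(hsv[...,2]>110)).astype(np.uint8)
    k=np.zeros_like(m);x0,y0,x1,y1=box;k[y0:y1,x0:x1]=1
    m=cv2.morphologyEx(m*k,cv2.MORPH_CLOSE,np.ones((5,5)))
    return max(cv2.findContours(m,0,2)[0],key=cv2.contourArea)
E
python3 - <<'E'
from lid import *
t=cv2.imread("pics/top_raw.png");s=cv2.imread("pics/side_raw.png")
ct=mask(t,(222,150,279,222));et=cv2.fitEllipse(ct);print(et)
cs=mask(s,(240,190,305,250));print(cv2.boundingRect(cs))
# two-view height: lid centre from top ray; side ellipse of lid from its widest rows
p=cs[:,0,:];l,r=p[p[:,0].argmin()],p[p[:,0].argmax()];top=p[:,1].min();print(l,r,top)
C,d=ray("top",*et[0]);c2,d2=ray("side",(l[0]+r[0])/2,(l[1]+r[1])/2)
a=np.linalg.lstsq(np.c_[d,-d2],c2-C,rcond=None)[0];print("2view",C+a[0]*d,c2+a[1]*d2)
c=onz("top",*et[0],0.097);print("centre@.097",c)
pts=np.array([onz("top",*q,0.099)[:2] for q in ct[:,0].astype(float)])
print("minenc",cv2.minEnclosingCircle(pts.astype(np.float32)))
g=cv2.cvtColor(t,cv2.COLOR_BGR2GRAY).astype(np.float32)
A=np.radians(np.arange(0,360,1));prof=np.zeros(360)
for rr in np.arange(.054,.070,.002):
    z=.089+ .3*(rr-.048)
    uv=np.array([proj("top",np.array([c[0]+rr*np.cos(x),c[1]+rr*np.sin(x),z])) for x in A],np.float32)
    prof+=cv2.remap(g,uv[:,0].reshape(1,-1),uv[:,1].reshape(1,-1),cv2.INTER_CUBIC)[0]/8
hp=prof-cv2.blur(np.r_[prof,prof,prof].reshape(1,-1),(41,1))[0,360:720]
f=hp.reshape(6,60).mean(0);print("notch at",f.argmin(),f.round(1))
cv2.imwrite("pics/crops.png",np.hstack([cv2.resize(t[145:225,217:297],(400,400),interpolation=3),cv2.resize(s[180:260,232:312],(400,400),interpolation=3)]))
for n,lo,hi in(("knife h",(5,90,40),(20,255,190)),):pass
E
```

```text
((257.31781005859375, 185.16058349609375), (50.46244812011719, 51.412601470947266), 91.41627502441406)
(240, 195, 58, 34)
[240 203] [297 212] 195
2view [ 0.54853361 -0.03539633  0.09638282] [ 0.54060382 -0.03499196  0.09492218]
centre@.097 [ 0.54842071 -0.03538091  0.097     ]
minenc ((0.5487637519836426, -0.035326339304447174), 0.07560943812131882)Traceback (most recent call last):
  File "<stdin>", line 16, in <module>
  File "h.py", line 11, in proj
    m=robot.camera_model(cam);c=np.array(m["R"])@X+np.array(m["t"])
ValueError: time passes only in moves, steps and waits
```

```bash
sed -i 's/^from cell import robot/from cell import robot\nM={c:robot.camera_model(c) for c in("top","side")}/; s/m=robot.camera_model(cam)/m=M[cam]/' h.py
python3 - <<'E'
from lid import *
t=cv2.imread("pics/top_raw.png");s=cv2.imread("pics/side_raw.png")
c=[.5486,-.0354]
g=cv2.cvtColor(t,cv2.COLOR_BGR2GRAY).astype(np.float32)
A=np.radians(np.arange(0,360,1));prof=np.zeros(360)
for rr in np.arange(.054,.070,.002):
    z=.089+ .3*(rr-.048)
    uv=np.array([proj("top",np.array([c[0]+rr*np.cos(x),c[1]+rr*np.sin(x),z])) for x in A],np.float32)
    prof+=cv2.remap(g,uv[:,0].reshape(1,-1),uv[:,1].reshape(1,-1),cv2.INTER_CUBIC)[0]/8
hp=prof-cv2.blur(np.r_[prof,prof,prof].reshape(1,-1),(41,1))[0,360:720]
f=hp.reshape(6,60).mean(0);print("notch at",f.argmin(),f.round(1));print([int(h.argmin()) for h in np.roll(hp,30-f.argmin()).reshape(6,60)])
cv2.imwrite("pics/crops.png",np.hstack([cv2.resize(t[145:225,217:297],(400,400),interpolation=3),cv2.resize(s[180:260,232:312],(400,400),interpolation=3)]))
E
```

```text
notch at 56 [ 0.2  0.7  0.7  0.6  0.6  0.5  0.5  0.6  0.6  0.6  0.6  0.6  0.6  0.7
  0.6  0.5  0.3  0.2  0.1  0.1  0.1  0.1 -0.  -0.1 -0.1 -0.1 -0.   0.1
 -0.   0.  -0.  -0.1 -0.1 -0.2 -0.2  0.1  0.5  0.7  0.8  0.7  0.7  0.6
  0.6  0.6  0.7  0.7  0.6  0.7  0.8  0.9  0.7  0.3 -0.3 -1.2 -2.5 -3.7
 -4.3 -4.  -2.7 -1.1]
[29, 28, 30, 31, 31, 31]
```

View pics/crops.png

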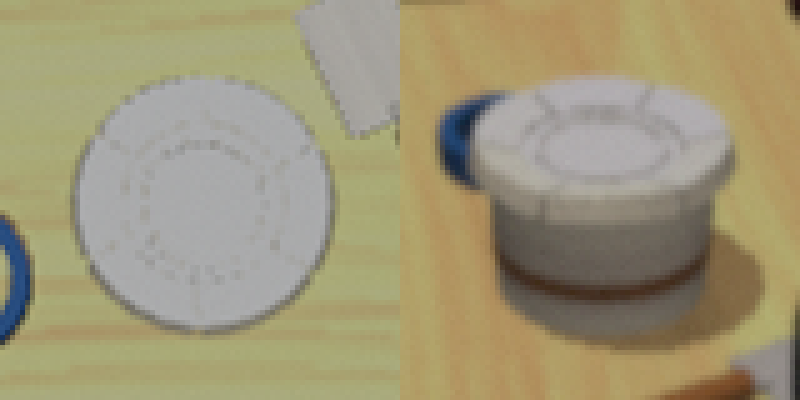

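The crops show six radial notches on the lid. They lie at 56° + 60°k in the world frame, so the sections are centred at 26°, 86°, 146° and so on. With the gripper fully open, the fingertips span 46–65 mm from the axis, so I can press opposite sections in pairs and keep the load balanced.

```bash
cat > d.py <<'E'
import sys
from h import *
from scipy.spatial.transform import Rotation as Ro
def delta(x,y,z,yaw):
    s=robot.observe();R=Ro.from_euler("xyz",s["tool_rot"])
    T=Ro.from_euler("xyz",[np.pi,0,np.radians(yaw)])
    print("shift",R.inv().apply(np.array([x,y,z])-s["tool_pos"]).round(4),"turn",(R.inv()*T).as_rotvec().round(4))
    print(s["time"],s["tool_pos"].round(4),s["contact_force"].round(1),s["opening"])
delta(*map(float,sys.argv[1:5]))
E
python3 d.py .5486 -.0354 .226 155.7
```

```text
shift [-5.147e-01 -3.313e-01  5.000e-04] turn [-0.0014 -0.0002  0.0003]
0.1 [0.2157 0.4783 0.2261] [-0.4 -0.8  0.3] 0.09173548215075697
```

Call:
arm_command --moves '[[[-0.042,-0.027,0],[0,0,0],0.0918],[[-0.084,-0.054,0],[0,0,0],0.0918],[[-0.126,-0.081,0],[0,0,0],0.0918],[[-0.168,-0.108,0],[0,0,0],0.0918],[[-0.21,-0.135,0],[0,0,0],0.0918]]'

```text
time: 0.6
tool_pos: [0.3523, 0.2674, 0.2266]
tool_rot: [-3.141, -0.0, 2.718]
contact_force: [1.4, 0.3, 0.6]
opening: 0.0917
grip_force: 0.0
```

Call:
arm_command --moves '[[[-0.042,-0.027,0],[0,0,0],0.0918],[[-0.084,-0.054,0],[0,0,0],0.0918],[[-0.126,-0.081,0],[0,0,0],0.0918],[[-0.168,-0.108,0],[0,0,0],0.0918],[[-0.21,-0.135,0],[0,0,0],0.0918]]'

```text
time: 1.1
tool_pos: [0.4883, 0.0578, 0.2266]
tool_rot: [3.141, -0.0, 2.717]
contact_force: [0.4, -1.3, 0.3]
opening: 0.0917
grip_force: 0.0
```

Call:
arm_command --moves '[[[-0.042,-0.027,0],[0,0,0],0.0918],[[-0.084,-0.054,0],[0,0,0],0.0918],[[-0.095,-0.061,0.03],[0,0,0],0.0918],[[-0.095,-0.061,0.07],[0,0,-0.14],0.0918],[[-0.095,-0.061,0.09],[0,0,-0.28],0.0918]]'

```text
time: 1.6
tool_pos: [0.5475, -0.0354, 0.1331]
tool_rot: [3.141, -0.005, 3.002]
contact_force: [-0.4, 0.1, -0.0]
opening: 0.0917
grip_force: 0.0
```

```bash
python3 d.py .5486 -.0354 .12 176
```

```text
shift [-0.0012  0.0002  0.0131] turn [ 0.0007 -0.0053 -0.07  ]
1.6 [ 0.5475 -0.0354  0.1331] [-0.4  0.1 -0. ] 0.09166213971949552
```

Call:
arm_command --moves '[[[-0.001,0,0.005],[0,0,-0.04],0.0918],[[-0.001,0,0.012],[0,0,-0.07],0.0918],[[-0.001,0,0.02],[0,0,-0.07],0.0918],[[-0.001,0,0.026],[0,0,-0.07],0.0918],[[-0.001,0,0.026],[0,0,-0.07],0.0918]]'

```text
time: 2.1
tool_pos: [0.5496, -0.0349, 0.1097]
tool_rot: [3.141, -0.002, 3.067]
contact_force: [-0.9, 0.3, -0.1]
opening: 0.092
grip_force: 0.0
```

```bash
python3 d.py .5486 -.0354 .0905 176; python3 - <<'E'
from h import *
a=[robot.read_camera(c)[:,:,::-1] for c in("top","side")]
cv2.imwrite("pics/chk.png",np.hstack([cv2.resize(a[0][130:240,200:310],(400,400),interpolation=3),cv2.resize(a[1][160:270,220:330],(400,400),interpolation=3)]))
E
```

```text
shift [ 0.0009 -0.0006  0.0192] turn [ 0.0003 -0.0019 -0.0046]
2.1 [ 0.5496 -0.0349  0.1097] [-0.9  0.3 -0.1] 0.09199702838802236
```

View pics/chk.png

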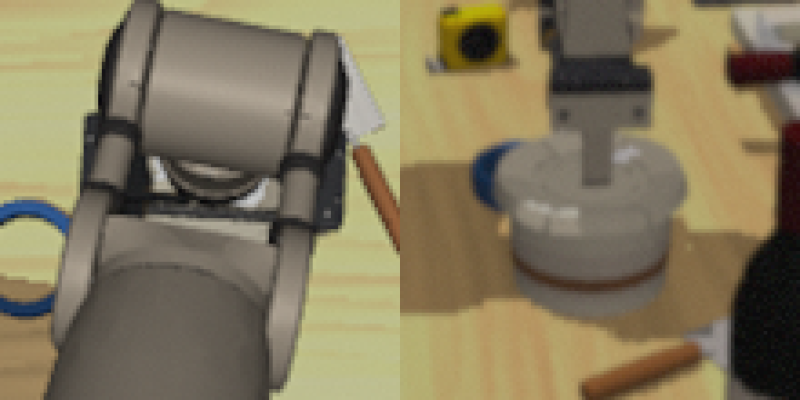

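The side view shows the near fingertip, at about (595,183) in the crop, centred over the near rim section and just above it. I'll press down gradually.

Call:
arm_command --moves '[[[0,0,0.005],[0,0,0],0.0918],[[0,0,0.01],[0,0,0],0.0918],[[0,0,0.013],[0,0,0],0.0918],[[0,0,0.015],[0,0,0],0.0918],[[0,0,0.016],[0,0,0],0.0918]]'

```text
time: 2.7
tool_pos: [0.5501, -0.035, 0.0944]
tool_rot: [3.141, -0.0, 3.068]
contact_force: [0.2, 0.2, 0.1]
opening: 0.0918
grip_force: 0.0
```

Call:
arm_command --moves '[[[0,0,0.0005],[0,0,0],0.0918],[[0,0,0.001],[0,0,0],0.0918],[[0,0,0.0015],[0,0,0],0.0918],[[0,0,0.002],[0,0,0],0.0918],[[0,0,0.002],[0,0,0],0.0918]]'

```text
time: 3.2
tool_pos: [0.5502, -0.035, 0.0927]
tool_rot: [3.142, 0.0, 3.068]
contact_force: [0.8, 0.1, 0.3]
opening: 0.0919
grip_force: 0.0
```

No contact at a height where I expected it. I'll check where the fingertip really is radially.

```bash
python3 - <<'E'
from h import *
print(onz("side",273.6,211,.1097)-[.5496,-.0349,.1097])
for r in (.046,.055,.065): print(r,proj("side",np.array([.5496,-.0349-r,.1097])))
a=robot.read_camera("side")[:,:,::-1]
cv2.imwrite("pics/chk2.png",cv2.resize(a[180:240,245:305],(600,600),interpolation=3))
E
```

```text
[-2.22622729e-03 -4.94542667e-02  1.38777878e-17]
0.046 [np.float64(274.1963349790635), np.float64(210.34921268710622)]
0.055 [np.float64(274.7228759339761), np.float64(211.90502820637218)]
0.065 [np.float64(275.3164655455728), np.float64(213.65891754545356)]
```

View pics/chk2.png

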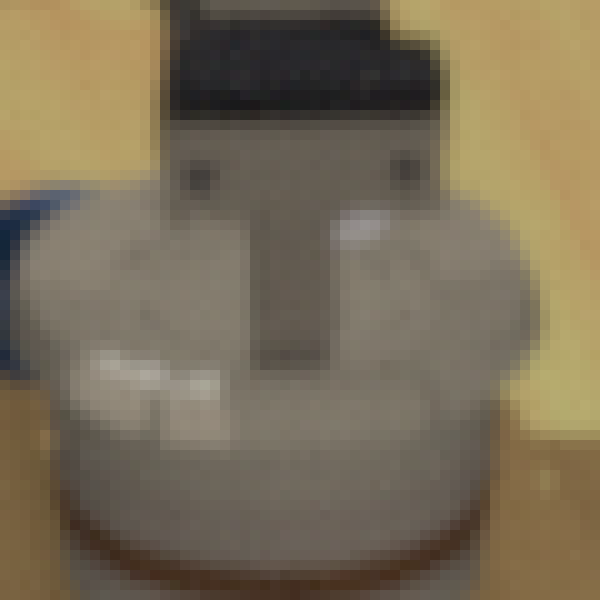

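The fingertips are thin, reaching only about 46–53 mm from the axis, so pressing in pairs won't reach 66 mm. I'll lift, close the fingers and press the sections one at a time at 66 mm.

Call:
arm_command --moves '[[[0,0,-0.01],[0,0,0],0.0918],[[0,0,-0.025],[0,0,0],0.0],[[0.0015,0.02,-0.025],[0,0,0],0.0],[[0.0015,0.045,-0.025],[0,0,0],0.0],[[0.0015,0.066,-0.025],[0,0,0],0.0]]' --squeeze 10

```text
time: 3.75
tool_pos: [0.5539, 0.0317, 0.1188]
tool_rot: [3.141, 0.001, 3.067]
contact_force: [-0.5, 0.2, -0.6]
opening: 0.0643
grip_force: 0.0
```

Call:
arm_command --moves '[[[0,0,0],[0,0,0],0.0],[[0,0,0],[0,0,0],0.0],[[0,0,0],[0,0,0],0.0],[[0,0,0],[0,0,0],0.0],[[0,0,0],[0,0,0],0.0]]'

```text
time: 4.25
tool_pos: [0.5536, 0.0302, 0.1178]
tool_rot: [3.142, -0.0, 3.067]
contact_force: [-0.0, -0.3, -0.3]
opening: 0.0246
grip_force: 0.0
```

```bash
python3 d.py .5532 .0304 .0905 175.8
```

```text
shift [0.0004 0.0002 0.0273] turn [ 0.     -0.     -0.0015]
4.25 [0.5536 0.0302 0.1178] [-0.  -0.3 -0.3] 0.02457627358376486
```

Call:
arm_command --moves '[[[0,0,0],[0,0,0],0.0],[[0,0,0.005],[0,0,0],0.0],[[0,0,0.012],[0,0,0],0.0],[[0,0,0.018],[0,0,0],0.0],[[0,0,0.021],[0,0,0],0.0]]'

```text
time: 4.75
tool_pos: [0.5532, 0.0313, 0.096]
tool_rot: [3.141, -0.001, 3.068]
contact_force: [-2.4, 3.2, 9.1]
opening: 0.0005
grip_force: 3.8
```

Call:
arm_command --moves '[[[0,0,0.001],[0,0,0],0.0],[[0,0,0.002],[0,0,0],0.0],[[0,0,0.003],[0,0,0],0.0],[[0,0,0.004],[0,0,0],0.0],[[0,0,0.0045],[0,0,0],0.0]]'

```text
time: 5.25
tool_pos: [0.5536, 0.0314, 0.0924]
tool_rot: [3.141, 0.0, 3.068]
contact_force: [-1.3, 0.4, 0.7]
opening: 0.0006
grip_force: 0.3
```

Contact reached 9 N and then dropped to almost nothing, which fits a snap. Next section.

Call:
arm_command --moves '[[[0,0,-0.018],[0,0,0],0.0],[[0.02,-0.012,-0.018],[0,0,0],0.0],[[0.057,-0.033,-0.018],[0,0,0],0.0],[[0.057,-0.033,-0.014],[0,0,0],0.0],[[0.057,-0.033,-0.006],[0,0,0],0.0]]'

```text
time: 5.75
tool_pos: [0.4945, 0.0018, 0.0984]
tool_rot: [-3.141, 0.002, 3.067]
contact_force: [0.6, -0.4, 1.6]
opening: 0.0005
grip_force: 0.8
```

Call:
arm_command --moves '[[[0,0,0.001],[0,0,0],0.0],[[0,0,0.0025],[0,0,0],0.0],[[0,0,0.004],[0,0,0],0.0],[[0,0,0.0055],[0,0,0],0.0],[[0,0,0.0065],[0,0,0],0.0]]'

```text
time: 6.25
tool_pos: [0.4952, 0.0024, 0.0914]
tool_rot: [3.142, 0.001, 3.068]
contact_force: [0.3, 0.1, -0.9]
opening: 0.0003
grip_force: 0.0
```

Call:
arm_command --moves '[[[0,0,-0.018],[0,0,0],0.0],[[0,-0.025,-0.018],[0,0,0],0.0],[[0,-0.066,-0.018],[0,0,0],0.0],[[0,-0.066,-0.014],[0,0,0],0.0],[[0,-0.066,-0.006],[0,0,0],0.0]]'

```text
time: 6.75
tool_pos: [0.4903, -0.0643, 0.0976]
tool_rot: [-3.142, 0.002, 3.066]
contact_force: [-1.2, -3.5, 6.6]
opening: 0.0006
grip_force: 3.5
```

Call:
arm_command --moves '[[[0,0,0.001],[0,0,0],0.0],[[0,0,0.0025],[0,0,0],0.0],[[0,0,0.004],[0,0,0],0.0],[[0,0,0.0055],[0,0,0],0.0],[[0,0,0.006],[0,0,0],0.0]]'

```text
time: 7.25
tool_pos: [0.4893, -0.0624, 0.0914]
tool_rot: [3.141, -0.001, 3.069]
contact_force: [0.2, -0.4, 0.1]
opening: 0.0006
grip_force: 0.0
```

Call:
arm_command --moves '[[[0,0,-0.018],[0,0,0],0.0],[[-0.02,-0.012,-0.018],[0,0,0],0.0],[[-0.057,-0.033,-0.018],[0,0,0],0.0],[[-0.057,-0.033,-0.014],[0,0,0],0.0],[[-0.057,-0.033,-0.006],[0,0,0],0.0]]'

```text
time: 7.75
tool_pos: [0.5442, -0.1002, 0.097]
tool_rot: [3.141, -0.0, 3.068]
contact_force: [0.6, -0.8, 4.6]
opening: 0.0002
grip_force: 2.4
```

Call:
arm_command --moves '[[[0,0,0.001],[0,0,0],0.0],[[0,0,0.0025],[0,0,0],0.0],[[0,0,0.004],[0,0,0],0.0],[[0,0,0.0055],[0,0,0],0.0],[[0,0,0.006],[0,0,0],0.0]]'

```text
time: 8.25
tool_pos: [0.5434, -0.1004, 0.0923]
tool_rot: [-3.141, 0.0, 3.068]
contact_force: [1.1, -0.1, 0.7]
opening: 0.0002
grip_force: 0.1
```

```bash
python3 d.py .5437 -.1012 .0915 175.8
```

```text
shift [-0.0003 -0.0007  0.0008] turn [-0.0003  0.0005 -0.    ]
8.25 [ 0.5434 -0.1004  0.0923] [ 1.1 -0.1  0.7] 0.00019742916667865422
```

Call:
arm_command --moves '[[[0,0,-0.018],[0,0,0],0.0],[[-0.02,0.012,-0.018],[0,0,0],0.0],[[-0.057,0.033,-0.018],[0,0,0],0.0],[[-0.057,0.033,-0.014],[0,0,0],0.0],[[-0.057,0.033,-0.006],[0,0,0],0.0]]'

```text
time: 8.75
tool_pos: [0.6027, -0.071, 0.0971]
tool_rot: [3.141, -0.001, 3.07]
contact_force: [3.1, 0.5, 7.5]
opening: 0.0007
grip_force: 4.1
```

Call:
arm_command --moves '[[[0,0,0.001],[0,0,0],0.0],[[0,0,0.0025],[0,0,0],0.0],[[0,0,0.004],[0,0,0],0.0],[[0,0,0.0055],[0,0,0],0.0],[[0,0,0.0065],[0,0,0],0.0]]'

```text
time: 9.25
tool_pos: [0.6021, -0.0723, 0.0913]
tool_rot: [3.142, -0.001, 3.067]
contact_force: [0.5, 0.5, -0.4]
opening: 0.0004
grip_force: 0.0
```

Call:
arm_command --moves '[[[0,0,-0.018],[0,0,0],0.0],[[0,0.025,-0.018],[0,0,0],0.0],[[0,0.066,-0.018],[0,0,0],0.0],[[0,0.066,-0.014],[0,0,0],0.0],[[0,0.066,-0.006],[0,0,0],0.0]]'

```text
time: 9.75
tool_pos: [0.6074, -0.0059, 0.097]
tool_rot: [-3.141, -0.0, 3.069]
contact_force: [2.7, 4.4, 7.8]
opening: 0.0006
grip_force: 4.5
```

Call:
arm_command --moves '[[[0,0,0.001],[0,0,0],0.0],[[0,0,0.0025],[0,0,0],0.0],[[0,0,0.004],[0,0,0],0.0],[[0,0,0.0055],[0,0,0],0.0],[[0,0,0.006],[0,0,0],0.0]]'

```text
time: 10.25
tool_pos: [0.6076, -0.0074, 0.0911]
tool_rot: [-3.141, -0.001, 3.067]
contact_force: [-0.6, -0.3, 6.0]
opening: 0.0003
grip_force: 3.1
```

```bash
python3 d.py .6057 -.0065 .0915 175.8
```

```text
shift [ 0.002   0.0008 -0.0004] turn [-0.0004 -0.0007 -0.0017]
10.25 [ 0.6076 -0.0074  0.0911] [-0.6 -0.3  6. ] 0.0003125333453133982
```

The last one still shows 6 N at its shut height, so I'll press 1.5 mm more, then lift and withdraw.

Call:
arm_command --moves '[[[0,0,0.0005],[0,0,0],0.0],[[0,0,0.001],[0,0,0],0.0],[[0,0,0.0015],[0,0,0],0.0],[[0,0,0.0015],[0,0,0],0.0],[[0,0,0.0015],[0,0,0],0.0]]'

```text
time: 10.75
tool_pos: [0.6078, -0.0074, 0.091]
tool_rot: [-3.141, 0.0, 3.067]
contact_force: [-3.7, -0.5, 12.2]
opening: 0.0004
grip_force: 6.0
```

Call:
arm_command --moves '[[[0,0,-0.03],[0,0,0],0.0],[[0,0,-0.075],[0,0,0],0.0],[[0,0,-0.12],[0,0,0],0.0],[[0.04,0.03,-0.13],[0,0,0],0.0],[[0.08,0.06,-0.13],[0,0,0],0.0]]'

```text
time: 11.25
tool_pos: [0.5338, 0.0578, 0.2213]
tool_rot: [-3.141, 0.004, 3.064]
contact_force: [0.4, 0.7, 0.1]
opening: 0.0006
grip_force: 0.0
```

Call:
arm_command --moves '[[[0.02,0.045,0],[0,0,0],0.0],[[0.04,0.09,0],[0,0,0],0.0],[[0.06,0.135,0],[0,0,0],0.0],[[0.08,0.18,0],[0,0,0],0.0],[[0.1,0.22,0],[0,0,0],0.0]]'

```text
time: 11.75
tool_pos: [0.4489, 0.2865, 0.2192]
tool_rot: [-3.141, -0.001, 3.067]
contact_force: [0.9, -0.2, -0.9]
opening: 0.0005
grip_force: 0.0
```

```bash
python3 - <<'E'
from lid import *
a=[robot.read_camera(c)[:,:,::-1].copy() for c in("top","side")]
et=cv2.fitEllipse(mask(a[0],(222,150,279,222)));print(et,onz("top",*et[0],.091))
cv2.imwrite("pics/end.png",np.hstack([cv2.resize(a[0][145:225,217:297],(400,400),interpolation=3),cv2.resize(a[1][180:260,232:312],(400,400),interpolation=3)]))
E
```

```text
((257.3334045410156, 185.17454528808594), (50.706459045410156, 51.32552719116211), 99.80753326416016) [ 0.54947639 -0.0355755   0.091     ]
```

View pics/end.png

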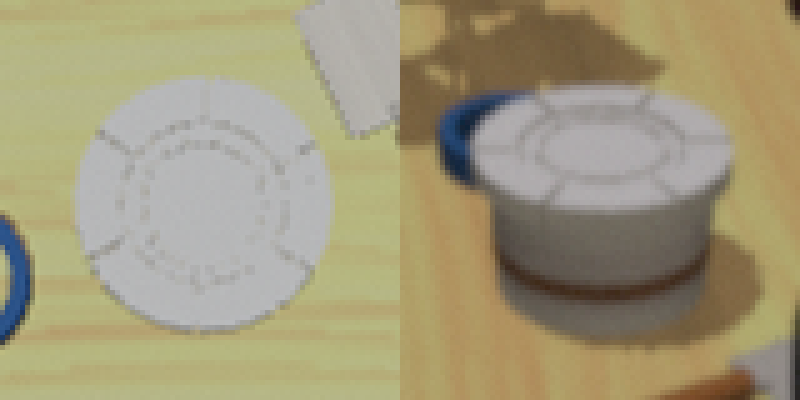

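Both views show the rim flat and evenly thin all round, with a flat ellipse centred near (600,145) in the side crop. The tub hasn't moved and the robot is clear of everything.

```bash
python3 -c "
from cell import robot
print(robot.hand_in())"
```

```text
the job is handed in; nothing more can be done
None
```

I pressed all six lid sections shut one at a time, the tub did not visibly move, and I handed the job in at about 12 s; hand-in returned no verdict, but the final pictures show the rim flat all round.

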